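Load the trim tray and turn it for inspection without losing the bead

ROBOT

A 6-joint arm with a two-finger parallel gripper is mounted at the origin on the work surface. World frame = base frame: x ahead of the robot, y to its left, z up, the work surface at z = 0. Lengths are in m, angles in rad, forces in N, time in s.
With the tool pointing down it reaches from about 0.35 to 0.975 m from the base axis. Payload 4.9 kg.
Tool frame: the origin (TCP) lies midway between the tips of the shut fingers; the grasp point (between the pads) lies 19 mm behind it; z points along the fingers, y is the line along which they close (so a half turn about z gives the same grasp; the last joint's range is limited). The gripper opens to 85 mm and grips with 20 to 120 N. Pads are 22 mm wide; open, the fingers measure 114 mm over their backs; the gripper's body (76 mm by 85 mm) begins 54 mm behind the grasp point. The pads swing forward as they close: fully open they stand 13 mm farther back than shut.
Start: joints at [1.209, 0.053, 1.613, -0, 1.476, -0.119], TCP at [0.15, 0.607, 0.231] pointing down, gripper open.
Joint ranges: [-3.01, 3.01], [-1.01, 2.22], [0.06, 2.58], [-1.02, 4.17], [0.09, 2.62], [-3.14, 3.14]. Speed limits (rad/s): [2.57, 2.57, 3.14, 3.14, 3.14, 3.14].

INTERFACE

Orientations are given as a rotation vector (axis times angle).
In Python, from station import ctrl gives the robot as it stands. The module is installed in compiled form; this text tells all that it offers.
- The arm moves only by the shell command python3 -m handwheel 'ROWS' [OPENING] [FORCE]. ROWS is JSON, a list of rows, each a list of 2 entries, a list of its own where there are three numbers: the shift along the tool's x, y, z in cm, then the turn, a rotation vector about the tool's x, y, z in rad. In form: [[[tx, ty, tz], [ax, ay, az]], ...]. A call has 1 to 5 rows; each row is the pose to reach, as a shift and turn from the pose commanded when the call began, along the tool's axes at that moment; what a row does not reach only later rows make up. A row lasts 1/8 s, in which the tool goes at most 62.5 mm and 10.7 degrees, less where a joint would pass 70% of its speed; a pose out of reach is approached as far as the arm can. A call with a gripper value outside its range is refused whole. OPENING is the gripper's target within -1 to 1 (shut at 1, half-way at 0, fully open at -1), set as the call begins (- or left out, the last holds). The fingers move at their own pace and stop on an object; FORCE is the grip in N (left out, the last holds). Time passes only in rows, so rows that repeat a pose let the fingers close. It gives the time, the measured TCP pose, the force, the opening and the grip force at its end, in the units of the state.
- ctrl.get_obs(): the state, without advancing time (a new reading comes with each control period).
- ctrl.get_image(name): name is "scene" or "top" or "wrist"; returns the picture (480x640x3 uint8, blue, green, red); there is no depth.
- ctrl.calibration(name): a dict with "fx", "fy", "cx", "cy" (pixels), "R" (3x3) and "t" (3): a world point X has camera coordinates R X + t. Camera axes: x right, y down, z forward; pixel columns grow to the right and rows downward; lengths in m; the calibration is good to about 2 mm. A picture is of the moment at which its call begins: read the wrist's pose just before it. calibration takes no time and is no camera call; for the wrist camera it gives the pose at the moment of the call.
- ctrl.finish_job(): hands the job in; it is judged then, once.
Trained networks look in the newest picture that a camera, given by its name, has taken for a name from the list of things; names that differ only in an ending like _2 or _b are one class to them, and where a whole thing is asked for, a point or a joint stands for the part that bears it (a point fixed in the world has none). Each returns a list of dicts, best first, with "score" (0 to 1); they miss things now and then, are a little off and sometimes report something else, mostly with a low value. They report only what shows in the picture. A call takes as long as a camera call.
- ctrl.look_for(camera, query): "position" ([column, row] in pixels, amid what is visible of it).
- ctrl.landmark_of(camera, query): "position" ([column, row] in pixels: a listed point, or the origin of a listed thing).
The state is a dict: "t": time; "q": joint angles; "dq": joint speeds; "effort": joint torques, N m; "tool_pos": TCP position; "tool_rot": TCP orientation; "contact_force": force on the tool from outside, world axes, zero at the start; "wrist_torque": the same for the moment, N m; "opening": finger opening in m; "grip_force": force on a finger pad.
Only numpy, scipy, OpenCV 4.12 (cv2) and the standard library are available. Lean on these libraries where they do the work, as an engineer would, in place of code of your own. Each camera call takes 0.05 s, during which the arm holds its last target. There are 200 camera calls.

TASK

Stand the brass stud in the tray's orange one-dot pocket, and only then the black stud in its grey two-dot pocket, letting go of each. Then pick the tray up by its blue handle bar, raise it straight up so that its underside is about 8 cm above the green mat, and only there turn it on the spot a quarter turn anticlockwise as seen from above, so that the one-dot pocket points squarely at the mat's orange edge. Keep the tray level and the red bead within the dish's blue ring all along, leave everything else where it is, and finish still holding the tray up there, level and still: do not put it down or let go.

Things in the scene. Friction and masses are not known exactly. Their poses are not given: they have to be found in the camera images.
- mat: green gridded cutting mat fixed on the desk, 340 mm (its x) by 580 mm (its y), 3 mm thick, with an 18 mm wide orange stripe along its -x edge (the one towards the robot). Origin at the centre of its underside, z up. Its place and yaw vary (within 15 degrees).
- tray: loose tray on the mat, 216 mm (its y) x 138 (x) x 100 high, about 350 g: a white dish 124 mm wide, rim 24 mm high, conical floor sloping 8 degrees to the middle, blue ring of 30 mm radius; blocks 46 x 46 x 20 mm with the one-dot (+y, orange) and two-dot (-y, grey) pockets; handle bar above along x. Origin: centre of underside, z up. Starts within 4 degrees of the mat's axes and 30 mm of its centre
- pocket1 (a point): centre of the floor of the one-dot pocket (orange block, one white dot), 85 mm along the tray's +y from its centre, 4 mm above its underside. Round hole 27 mm wide, 16 mm deep, mouth 20 mm above the tray's underside, slightly chamfered. A stud standing in it has its origin here. Axes as the tray's.
- pocket2 (a point): the same for the two-dot pocket (grey block, two white dots), 85 mm along the tray's -y.
- handle (a point): middle of the handle bar, over the tray's centre, 92 mm above its underside, axes as the tray's; the tray balances about it. The bar is 138 mm long along x, 14 mm wide (y), 16 mm high, flat-sided, on legs 66 mm either side; pinch it from above across the 14 mm.
- dish_centre (a point): lowest point of the dish's floor, on the tray's axis, 8 mm above its underside.
- bead_center (a point): centre of the loose red bead, a hard ball 28 mm in diameter, about 30 g, resting in the middle of the dish under the handle; it rolls easily.
- brass_stud: upright brass-coloured post with a thin steel band, a cylinder 24 mm in diameter and 52 mm tall, about 50 g, standing on the mat at the start. Origin at the centre of its underside, z along its axis (up).
- black_stud: upright black post with a thin steel band, a cylinder 24 mm in diameter and 52 mm tall, about 50 g, standing on the mat at the start. Origin at the centre of its underside, z along its axis (up).
- spare_stud: white stud of the same size and form, standing on the far part of the mat: not needed, leave it alone.
- tape_roll: roll of tan tape lying flat on the far part of the mat, 84 mm in diameter, 24 mm high; leave it.
- awl: wooden-handled awl about 150 mm long lying along the mat's far edge; leave it.
- stapler: red stapler, 130 mm long, 50 mm high, on the desk at the left; leave it.
- mug: blue mug, 80 mm in diameter and 95 mm high, on the desk at the right; leave it.

How it is judged:
By the outcome, as a careful person would: the job done as asked, in the order asked, and still so for the second after the job is handed in, while the arm keeps its last pose, push and grip.
It also fails if it takes over 72 s, if anything falls off the work surface, if the arm or the gripper's body presses on something with over 40 N, if the wrist force passes 120 N, or if a joint passes its speed limit or range.

## Working session

There is one attempt and no reset: what is moved stays moved. The work goes in short steps, Python scripts to look and compute and a shell command to move; the robot and the scene stay as the last step left them, time stands still between calls to the robot, and variables do not carry over. Pictures are saved under pics/ and viewed, at most 15 in all, crops included, and the job is handed in when it is done.

```bash
mkdir -p pics; cat > h.py <<'E'
import numpy as np, cv2, json
from scipy.spatial.transform import Rotation as Rn
from station import ctrl
def ray(c,p):
    R=np.array(c["R"]);t=np.array(c["t"])
    d=R.T@np.array([(p[0]-c["cx"])/c["fx"],(p[1]-c["cy"])/c["fy"],1]);return -R.T@t,d/np.linalg.norm(d)
def atz(c,p,z):
    o,d=ray(c,p);return o+d*(z-o[2])/d[2]
def tri(vs):
    A=np.zeros((3,3));b=np.zeros(3);L=[]
    for c,p in vs:
        o,d=ray(c,p);P=np.eye(3)-np.outer(d,d);A+=P;b+=P@o;L.append((o,P))
    x=np.linalg.solve(A,b);return x,max(np.linalg.norm(P@(x-o)) for o,P in L)
def rel(target):
    o=ctrl.get_obs();R=Rn.from_rotvec(o["tool_rot"]).as_matrix()
    return R.T@(np.array(target)-o["tool_pos"])*100
E
python3 - <<'E'
from h import *
np.set_printoptions(precision=4,suppress=True)
o=ctrl.get_obs();print(o)
C={}
ims=[]
for n in("scene","top"):
    im=ctrl.get_image(n);cv2.imwrite(f"pics/{n}0.png",im);C[n]=ctrl.calibration(n)
R={}
for q in["mat","tray","pocket1","pocket2","handle","bead_center","brass_stud","black_stud","spare_stud"]:
    vs=[]
    for n in("scene","top"):
        r=ctrl.landmark_of(n,q)
        if r: vs.append((C[n],r[0]["position"]));print(q,n,np.round(r[0]["position"],1),round(r[0]["score"],2),len(r))
    if len(vs)==2: print("   ",*tri(vs))
print(ctrl.get_obs()["t"])
print(C["top"])
print(Rn.from_rotvec(o["tool_rot"]).as_matrix())
E
```

```text
{'t': 0.0, 'q': array([ 1.209 ,  0.0534,  1.6143,  0.    ,  1.476 , -0.119 ]), 'dq': array([ 0.0016, -0.0007,  0.0015, -0.0013, -0.0013, -0.0007]), 'effort': array([  0.0026, -39.3673, -37.0187,   0.0001,   0.0068,   0.    ]), 'tool_pos': array([0.15  , 0.6061, 0.2301]), 'tool_rot': array([-0.3804, -3.118 ,  0.0032]), 'contact_force': array([ 0.0189,  0.2813, -0.4508]), 'wrist_torque': array([ 0.025 , -0.0143,  0.0311]), 'grip_force': 0.0, 'opening': 0.0852990769390599}
mat top [342.4 246. ] 0.64 1
tray scene [310.6 254.4] 0.82 1
pocket1 scene [296.9 234.8] 0.96 2
pocket1 top [314.1 243.5] 0.87 2
    [0.5701 0.0083 0.0943] 0.04770624443042132
pocket2 scene [296.9 234.8] 0.96 2
pocket2 top [314.1 243.5] 0.87 2
    [0.5701 0.0083 0.0943] 0.04770624443042132
handle scene [311.2 227. ] 0.77 1
handle top [340.5 238.8] 0.81 1
    [ 0.5494 -0.0385  0.0905] 0.0030793965185613595
bead_center scene [314.9 249.8] 0.52 1
brass_stud scene [364.  295.2] 0.77 3
brass_stud top [280.  239.9] 0.4 2
    [0.5625 0.1557 0.0023] 0.0009827187024709818
black_stud scene [275.8 216.1] 0.69 1
black_stud top [401.3 259.7] 0.65 1
    [ 0.4969 -0.2444  0.001 ] 0.0014134596143674338
spare_stud scene [305.8 317.7] 0.83 1
spare_stud top [289.4 193.6] 0.57 1
    [0.7166 0.1258 0.0166] 0.0012681367724677536
1.0
{'fx': 501.09335753354407, 'fy': 501.09335753354407, 'cx': 321.14408573676616, 'cy': 236.94407545868782, 'R': array([[ 0.0001, -0.9999,  0.0118],
       [-0.9837, -0.0022, -0.1796],
       [ 0.1796, -0.0116, -0.9837]]), 't': array([0.0187, 0.5645, 1.5602])}
[[-0.9707  0.2404 -0.0007]
 [ 0.2404  0.9707 -0.0019]
 [ 0.0003 -0.0021 -1.    ]]
```

```bash
python3 - <<'E'
import cv2
im=cv2.imread("pics/top0.png");cv2.imwrite("pics/top0c.png",cv2.resize(im[140:340,210:476],None,fx=3,fy=3,interpolation=cv2.INTER_CUBIC)[:600,:800])
E
```

```text
(no output)
```

View pics/top0c.png

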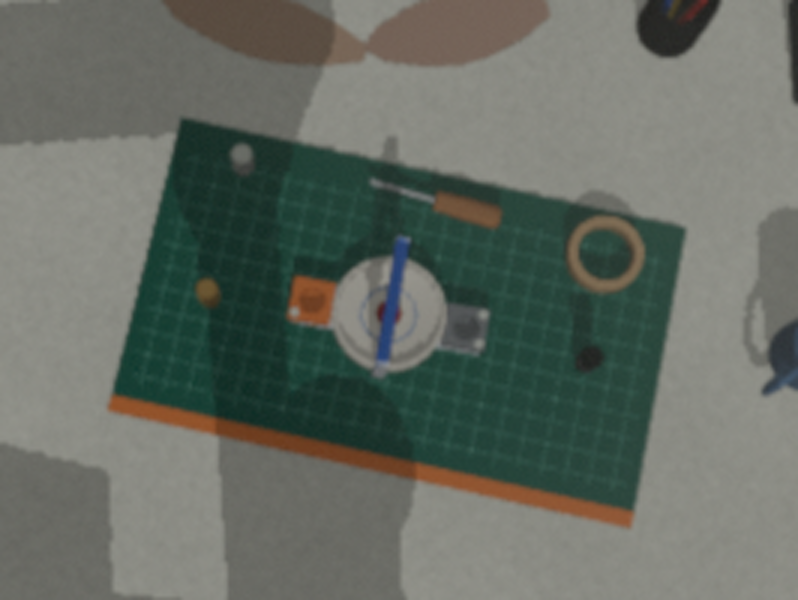

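View pics/scene0.png

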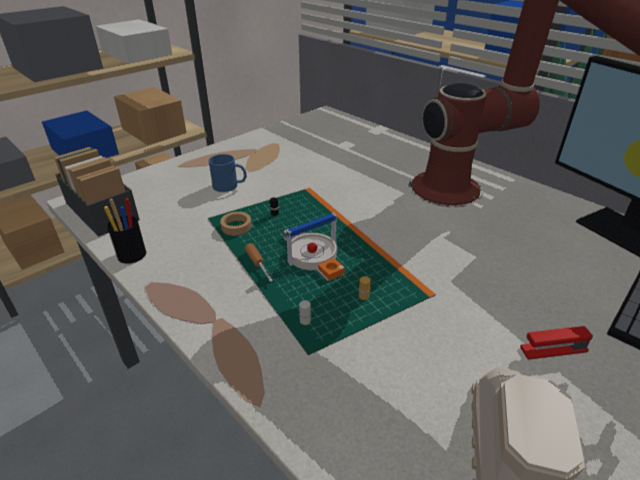

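```bash
cat > plan.py <<'E'
import sys
from h import *
np.set_printoptions(precision=3,suppress=True)
x,y,z,yaw=map(float,sys.argv[1:5])   # target TCP, tool-y yaw deg
o=ctrl.get_obs();R=Rn.from_rotvec(o["tool_rot"]).as_matrix()
a=np.radians(yaw);ty=np.array([np.cos(a),np.sin(a),0]);tz=np.array([0,0,-1.]);T=np.stack([np.cross(ty,tz),ty,tz],1)
print("shift cm",rel([x,y,z]),"turn",Rn.from_matrix(R.T@T).as_rotvec(),"q",o["q"],"t",o["t"])
E
python3 - <<'E'
from h import *
np.set_printoptions(precision=4,suppress=True)
c=ctrl.calibration("top")
cr=[(110,410),(632,527),(685,228),(181,118)]
P=[atz(c,(210+a/3,140+b/3),.003) for a,b in cr];print(P)
print("mat yaw from +y edges",[np.degrees(np.arctan2(-d[0],d[1])) for d in(P[0]-P[1],P[3]-P[2])],"x",[np.degrees(np.arctan2(d[1],d[0])) for d in (P[3]-P[0],P[2]-P[1])],[np.linalg.norm(P[i]-P[i-1]) for i in range(4)])
a=atz(c,(210+313/3,140+298/3),.02);b=atz(c,(210+466/3,140+327/3),.02);d=a-b
print(a,b,np.linalg.norm(d),np.degrees(np.arctan2(-d[0],d[1])))
c=ctrl.calibration("wrist");R=np.array(c["R"]);print(-R.T@c["t"],R[2],c["fx"])
E
python3 plan.py 0.53 0.12 0.26 -12.6
```

```text
[array([0.4411, 0.2616, 0.003 ]), array([ 0.3156, -0.3025,  0.003 ]), array([ 0.6454, -0.3735,  0.003 ]), array([0.7708, 0.1905, 0.003 ])]
mat yaw from +y edges [np.float64(-12.53594731099983), np.float64(-12.532839937594916)] x [np.float64(-12.159758049546662), np.float64(-12.159195665476142)] [np.float64(0.3372609238936945), np.float64(0.5778349560060009), np.float64(0.3372922843735959), np.float64(0.5778314403471455)]
[0.5621 0.0413 0.02  ] [ 0.5304 -0.1254  0.02  ] 0.16968685465104635 -10.772768804596081
[0.0797 0.6249 0.3742] [ 0.2804 -0.0693 -0.9574] 420.84209140787635
shift cm [-48.562 -38.107  -2.87 ] turn [-0.    -0.     1.548] q [ 1.209  0.053  1.613  0.     1.476 -0.119] t 1.0
```

```bash
python3 -m handwheel '[[[-50.7,-35.3,-1],[0,0,1.548]],[[-50.7,-35.3,-1],[0,0,1.548]],[[-50.7,-35.3,-1],[0,0,1.548]],[[-50.7,-35.3,-1],[0,0,1.548]],[[-50.7,-35.3,-1],[0,0,1.548]]]' -1; python3 plan.py 0.5625 0.14 0.22 -12.4
```

```text
t: 1.62
tool_pos: [0.3573, 0.3701, 0.2367]
tool_rot: [1.756, 2.605, 0.001]
contact_force: [1.5, 1.2, -0.2]
opening: 0.0853
grip_force: 0.0
shift cm [-29.033  10.387   1.668] turn [ 0.001 -0.001  0.601] q [ 0.658 -0.22   1.86   0.     1.5    0.274] t 1.625
```

```bash
python3 -m handwheel '[[[-29,10.4,1.5],[0,0,0.6]],[[-29,10.4,1.5],[0,0,0.6]],[[-29,10.4,1.5],[0,0,0.6]],[[-29,10.4,1.5],[0,0,0.6]],[[-29,10.4,1.5],[0,0,0.6]]]'
python3 -m handwheel '[[[0,0,0],[0,0,0]],[[0,0,0],[0,0,0]]]'
cat > look.py <<'E'
from h import *
import sys
np.set_printoptions(precision=4,suppress=True)
pic=sys.argv[1]; o=ctrl.get_obs();c=ctrl.calibration("wrist");im=ctrl.get_image("wrist");cv2.imwrite(f"pics/{pic}.png",im)
D={}
for a in sys.argv[2:]:
    q,z=a.split(":");
    for r in ctrl.landmark_of("wrist",q): print(q,np.round(r["position"],1),round(r["score"],2),atz(c,r["position"],float(z)))
    D[q]=[r["position"] for r in ctrl.landmark_of("wrist",q)]
json.dump(dict(c={k:np.array(v).tolist() for k,v in c.items()},D={k:[list(map(float,p)) for p in v] for k,v in D.items()}),open(pic+".json","w"))
print(o["tool_pos"],o["t"])
E
python3 look.py w1 brass_stud:.003 pocket1:.007 handle:.095 bead_center:.025; python3 plan.py 0.5625 0.14 0.22 -12.4
```

```text
t: 2.25
tool_pos: [0.5641, 0.1413, 0.2215]
tool_rot: [2.442, 1.976, 0.001]
contact_force: [0.5, 1.0, -0.3]
opening: 0.0854
grip_force: 0.0
t: 2.5
tool_pos: [0.5626, 0.1431, 0.2212]
tool_rot: [-2.442, -1.976, 0.0]
contact_force: [0.2, 0.2, 0.1]
opening: 0.0854
grip_force: 0.0
brass_stud [508.1 192.4] 0.7 [0.7183 0.1251 0.003 ]
pocket1 [344.5 310.5] 0.94 [0.5586 0.0471 0.007 ]
handle [351.2 456.2] 0.71 [ 0.5441 -0.0352  0.095 ]
bead_center [348.8 402.8] 0.95 [ 0.5447 -0.039   0.025 ]
[0.5626 0.1431 0.2212] 2.5
shift cm [-0.356  0.071  0.149] turn [ 0.    -0.     0.008] q [ 0.122 -0.046  1.728 -0.     1.459  0.33 ] t 2.95
```

View pics/w1.png

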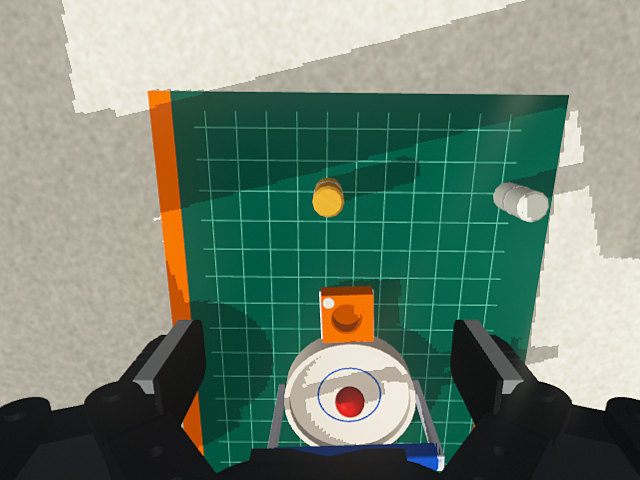

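```bash
python3 - <<'E'
from h import *
np.set_printoptions(precision=4,suppress=True)
c=json.load(open("w1.json"))["c"]
im=cv2.imread("pics/w1.png");h=cv2.cvtColor(im,cv2.COLOR_BGR2HSV)[160:230,300:360]
for vmin in(60,200):
    m=((h[...,0]>12)&(h[...,0]<32)&(h[...,1]>120)&(h[...,2]>vmin)).astype(np.uint8)
    n,l,s,ce=cv2.connectedComponentsWithStats(m);i=1+s[1:,4].argmax();x,y=ce[i]+[300,160];print(vmin,s[i],x,y,atz(c,(x,y),.055),atz(c,(x,y),.029))
# mat edges in this view: far corner & stripe
a=atz(c,(149,92),.003);b=atz(c,(568,96),.003);d=b-a;print(a,b,np.linalg.norm(d),np.degrees(np.arctan2(d[1],d[0])))
E
```

```text
60 [ 12  22  32  35 877] 327.70581527936145 199.32155074116307 [0.567  0.1608 0.055 ] [0.566  0.1562 0.029 ]
200 [ 13  27  29  30 654] 326.348623853211 201.717125382263 [0.5656 0.1593 0.055 ] [0.5645 0.1545 0.029 ]
[0.4422 0.2672 0.003 ] [0.7725 0.1936 0.003 ] 0.33840982455749713 -12.567401849958896
```

```bash
python3 -m handwheel '[[[1.5,0,4],[0,0,0]],[[1.5,0,9],[0,0,0]],[[1.5,0,9],[0,0,0]],[[1.5,0,9],[0,0,0]]]' 
python3 look.py w2 brass_stud:.003 pocket1:.007; python3 - <<'E'
from h import *
np.set_printoptions(precision=4,suppress=True)
c=json.load(open("w2.json"))["c"];c1=json.load(open("w1.json"))["c"]
im=cv2.imread("pics/w2.png");h=cv2.cvtColor(im,cv2.COLOR_BGR2HSV)
m=((h[...,0]>12)&(h[...,0]<32)&(h[...,1]>120)&(h[...,2]>190)).astype(np.uint8);m[400:]=0
n,l,s,ce=cv2.connectedComponentsWithStats(m);i=1+s[1:,4].argmax();x,y=ce[i];print(s[i],x,y,atz(c,(x,y),.055),tri([(c,(x,y)),(c1,(327.4,200.5))]))
E
```

```text
t: 3.45
tool_pos: [0.5668, 0.158, 0.1332]
tool_rot: [2.441, 1.976, 0.003]
contact_force: [-0.1, 0.6, 1.1]
opening: 0.0851
grip_force: 0.0
brass_stud [325.7 232.9] 0.84 [0.5669 0.1601 0.003 ]
pocket1 [350.  383.3] 0.84 [0.5606 0.0448 0.007 ]
[0.5668 0.158  0.1332] 3.45
[  89  107   59  258 5702] 120.11294282707821 230.66660820764645 [0.4612 0.1979 0.055 ] (array([0.5763, 0.214 , 0.2687]), np.float64(0.01528368787125338))
```

View pics/w2.png

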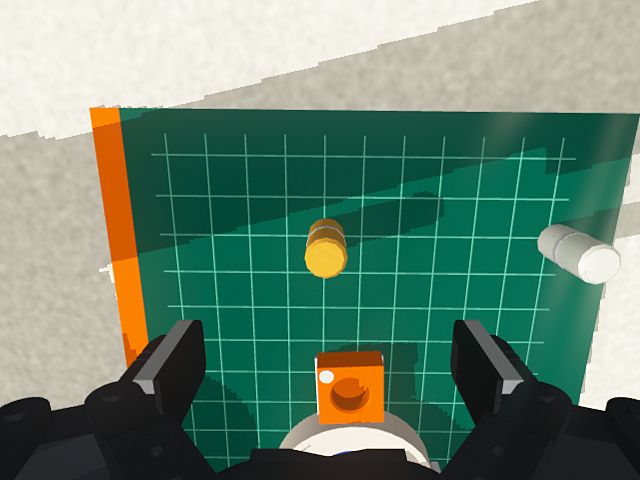

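```bash
python3 - <<'E'
from h import *
c=json.load(open("w2.json"))["c"];c1=json.load(open("w1.json"))["c"]
print(atz(c,(325.5,258.5),.055),tri([(c,(325.5,258.5)),(c1,(327.4,200.5))]))
print(tri([(c,(350,383.3)),(c1,(344.5,310.5))]))
E
python3 plan.py 0.567 0.160 0.023 -11
```

```text
[0.5667529  0.15917598 0.055     ] (array([0.56697632, 0.16095227, 0.060386  ]), np.float64(0.0001732033660885046))
(array([0.56025084, 0.05137278, 0.01628517]), np.float64(0.0011180667981963981))
shift cm [ 0.188 -0.099 11.065] turn [ 0.003 -0.001 -0.018] q [0.145 0.044 1.789 0.    1.304 0.355] t 3.7
```

```bash
python3 -m handwheel '[[[0.2,0,5],[0,0,-0.02]],[[0.2,0,9],[0,0,-0.02]],[[0.2,0,11],[0,0,-0.02]],[[0.2,0,11],[0,0,-0.02]],[[0.2,0,11],[0,0,-0.02]]]'; python3 -m handwheel '[[[0,0,0],[0,0,0]],[[0,0,0],[0,0,0]],[[0,0,0],[0,0,0]],[[0,0,0],[0,0,0]],[[0,0,0],[0,0,0]]]' 0.9 40
```

```text
t: 4.32
tool_pos: [0.568, 0.16, 0.0235]
tool_rot: [2.42, 2.0, 0.005]
contact_force: [0.3, -0.1, 0.0]
opening: 0.0853
grip_force: 0.0
t: 4.95
tool_pos: [0.5667, 0.1598, 0.0218]
tool_rot: [2.421, 2.001, 0.001]
contact_force: [0.5, -0.3, 2.3]
opening: 0.0229
grip_force: 39.2
```

```bash
python3 -m handwheel '[[[0,0,-5],[0,0,0]],[[0,0,-10],[0,0,0]],[[-5,0,-12.8],[0,0,0]],[[-10,0,-12.8],[0,0,0]],[[-15.3,0,-12.8],[0,0,0]]]'; python3 -m handwheel '[[[0,0,0],[0,0,0]],[[0,0,0],[0,0,0]]]'; python3 look.py w3 brass_stud:.131 pocket1:.007 bead_center:.025; python3 plan.py 0.56 0.046 0.05 -10.8
```

```text
t: 5.58
tool_pos: [0.5372, 0.0083, 0.1497]
tool_rot: [2.42, 2.002, 0.001]
contact_force: [0.7, 0.4, -0.9]
opening: 0.023
grip_force: 39.3
t: 5.82
tool_pos: [0.5373, 0.0096, 0.149]
tool_rot: [-2.422, -2.0, -0.0]
contact_force: [0.0, 0.4, -0.1]
opening: 0.0229
grip_force: 39.3
brass_stud [326.5 307.7] 0.74 [0.5375 0.0091 0.131 ]
pocket1 [347.6 173.3] 0.85 [0.5587 0.0466 0.007 ]
bead_center [350.6 303.3] 0.8 [ 0.5447 -0.0392  0.025 ]
[0.5373 0.0096 0.149 ] 5.825
shift cm [3.932 1.532 9.928] turn [-0. -0.  0.] q [-0.119 -0.091  1.895  0.     1.338  0.069] t 6.175
```

View pics/w3.png

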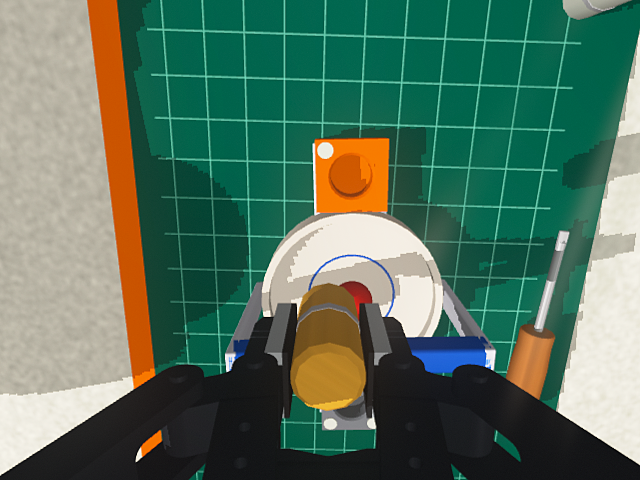

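```bash
python3 - <<'E'
from h import *
np.set_printoptions(precision=4,suppress=True)
c=json.load(open("w3.json"))["c"]
for p in [(351,174.5),(352,175.7)]: print(atz(c,p,.023))
K=[atz(c,p,.023) for p in [(316,139.5),(389,138.5),(389,212),(316,212)]]
for i in range(4): d=K[i]-K[i-1];print(np.linalg.norm(d),np.degrees(np.arctan2(d[1],d[0])))
c1=json.load(open("w2.json"))["c"];print(tri([(c,(351,174.5)),(c1,(350.5,393.5))]))
im=cv2.imread("pics/w3.png")[120:230,300:405];cv2.imwrite("pics/w3c.png",cv2.resize(im,None,fx=5,fy=5))
E
```

```text
[0.5603 0.0474 0.023 ]
[0.5608 0.0466 0.023 ]
0.045770932751347485 78.63375266412368
0.04520791985621596 -10.142410578095236
0.04640213507090605 -98.49986401475324
0.04751965731866151 169.10690944317506
(array([0.5605, 0.0473, 0.0225]), np.float64(0.0001445542207859765))
```

View pics/w3c.png

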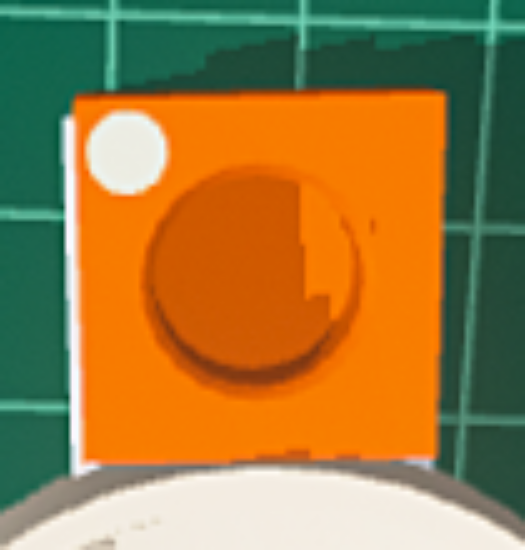

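```bash
python3 -m handwheel '[[[4.0,1.54,0],[0,0,0]],[[4.0,1.54,5],[0,0,0]],[[4.0,1.54,9],[0,0,0]],[[4.0,1.54,9.9],[0,0,0]],[[4.0,1.54,9.9],[0,0,0]]]'; python3 -m handwheel '[[[0,0,0],[0,0,0]],[[0,0,0],[0,0,0]]]'; python3 look.py w4 brass_stud:.03; python3 plan.py 0.5602 0.0468 0.026 -10.8;  python3 - <<'E'
import cv2
cv2.imwrite("pics/w4c.png",cv2.resize(cv2.imread("pics/w4.png")[230:400,250:450],None,fx=3.5,fy=3.5))
E
```

```text
t: 6.8
tool_pos: [0.5603, 0.046, 0.0506]
tool_rot: [-2.421, -2.001, 0.0]
contact_force: [-0.5, -0.2, 0.6]
opening: 0.0229
grip_force: 39.4
t: 7.05
tool_pos: [0.5616, 0.0457, 0.0524]
tool_rot: [2.42, 2.0, 0.004]
contact_force: [0.5, -0.2, -0.9]
opening: 0.023
grip_force: 39.4
brass_stud [324.6 309.7] 0.75 [0.5605 0.0423 0.03  ]
[0.5616 0.0457 0.0524] 7.05
shift cm [ 0.088 -0.082  2.536] turn [ 0.002 -0.    -0.001] q [-0.051  0.086  1.897  0.     1.157  0.139] t 7.2
```

View pics/w4c.png

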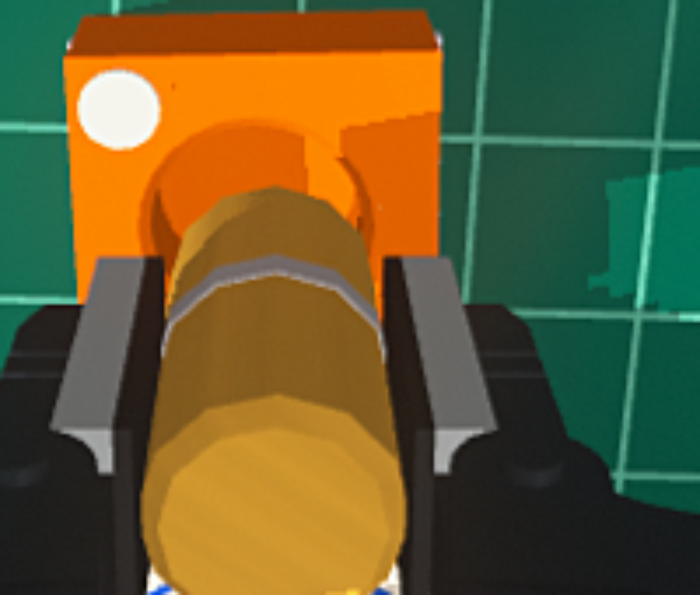

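```bash
python3 - <<'E'
from h import *
np.set_printoptions(precision=4,suppress=True)
c=json.load(open("w4.json"))["c"]
tx=np.array([.187,.982,0]);ty=np.array([.982,-.187,0])
f=lambda p,z:atz(c,(250+p[0]/3.5,230+p[1]/3.5),z)
zb=.0515-.0188
for n,p,z in [("hole far",(257,118),.023),("hole L",(140,215),.023),("hole R",(375,215),.023),("stud front",(274,187),zb),("L",(172,260),zb),("R",(378,265),zb)]:
    q=f(p,z);print(n,q@tx,q@ty)
E
```

```text
hole far 0.16485985848822537 0.5420120083360609
hole L 0.15196889525834054 0.5271940067415241
hole R 0.15187977956197962 0.5568429257889095
stud front 0.1595644158636779 0.5440648231145957
L 0.15019252930733856 0.5317928024676808
R 0.14945994794108877 0.5565701394227517
```

```bash
python3 -m handwheel '[[[0.2,-0.2,0],[0,0,0]],[[0.2,-0.2,0.4],[0,0,0]],[[0.2,-0.2,0.8],[0,0,0]],[[0.2,-0.2,1.1],[0,0,0]],[[0.2,-0.2,1.3],[0,0,0]]]'; python3 -m handwheel '[[[0,0,0],[0,0,0]],[[0,0,0],[0,0,0]]]'
```

```text
t: 7.82
tool_pos: [0.5586, 0.0481, 0.0371]
tool_rot: [2.422, 2.001, -0.0]
contact_force: [0.4, 0.0, -1.2]
opening: 0.0228
grip_force: 39.5
t: 8.07
tool_pos: [0.5586, 0.0481, 0.0373]
tool_rot: [2.422, 2.001, -0.0]
contact_force: [1.1, 0.1, -1.8]
opening: 0.0231
grip_force: 39.5
```

```bash
python3 -m handwheel '[[[0,0,0.3],[0,0,0]],[[0,0,0.6],[0,0,0]],[[0,0,0.9],[0,0,0]],[[0,0,1.1],[0,0,0]],[[0,0,1.1],[0,0,0]]]'
```

```text
t: 8.7
tool_pos: [0.5585, 0.0482, 0.0261]
tool_rot: [-2.422, -2.001, 0.0]
contact_force: [1.0, -0.6, -0.8]
opening: 0.0227
grip_force: 39.5
```

```bash
python3 -m handwheel '[[[0,0,0],[0,0,0]],[[0,0,0],[0,0,0]],[[0,0,0],[0,0,0]],[[0,0,-1],[0,0,0]],[[0,0,-4],[0,0,0]]]' 0; python3 -m handwheel '[[[0,0,-6],[0,0,0]],[[0,0,-10],[0,0,0]],[[0,0,-10],[0,0,0]]]' -1; python3 look.py w5 brass_stud:.007 bead_center:.025; python3 plan.py 0.497 -0.245 0.14 -10.8
```

```text
t: 9.32
tool_pos: [0.557, 0.0483, 0.0655]
tool_rot: [-2.42, -2.0, 0.005]
contact_force: [-0.3, -0.8, 0.4]
opening: 0.0426
grip_force: 0.0
t: 9.7
tool_pos: [0.5616, 0.0481, 0.1725]
tool_rot: [2.416, 1.997, 0.012]
contact_force: [-1.1, -0.4, -0.4]
opening: 0.0851
grip_force: 0.0
brass_stud [319.3 225.1] 0.84 [0.5576 0.0478 0.007 ]
brass_stud [325.4 419.2] 0.71 [ 0.529  -0.1239  0.007 ]
bead_center [324.8 341.7] 0.73 [ 0.5448 -0.0396  0.025 ]
[0.5616 0.0481 0.1725] 9.7
shift cm [-29.939  -0.405   2.469] turn [-0.003  0.    -0.001] q [-0.047 -0.05   1.829 -0.     1.366  0.143] t 9.95
```

```bash
python3 -m handwheel '[[[-29.9,-0.5,0],[0,0,0]],[[-29.9,-0.5,0],[0,0,0]],[[-29.9,-0.5,0],[0,0,0]],[[-29.9,-0.5,2.4],[0,0,0]],[[-29.9,-0.5,2.4],[0,0,0]]]';python3 -m handwheel '[[[0,0,0],[0,0,0]],[[0,0,0],[0,0,0]]]';  python3 look.py w6 black_stud:.003; python3 plan.py 0.497 -0.245 0.022 -10.8
```

```text
t: 10.58
tool_pos: [0.4958, -0.2462, 0.1405]
tool_rot: [-2.421, -1.999, 0.001]
contact_force: [1.2, 0.0, -0.7]
opening: 0.0855
grip_force: 0.0
t: 10.82
tool_pos: [0.4969, -0.2439, 0.1412]
tool_rot: [-2.42, -1.999, 0.0]
contact_force: [0.2, -0.2, 0.2]
opening: 0.0853
grip_force: 0.0
black_stud [325.8 246.7] 0.6 [ 0.4941 -0.2534  0.003 ]
[ 0.4969 -0.2439  0.1412] 10.825
shift cm [-0.187 -0.037 12.032] turn [-0.    -0.     0.001] q [-0.589 -0.044  1.862  0.     1.324 -0.401] t 10.975
```

View pics/w6.png

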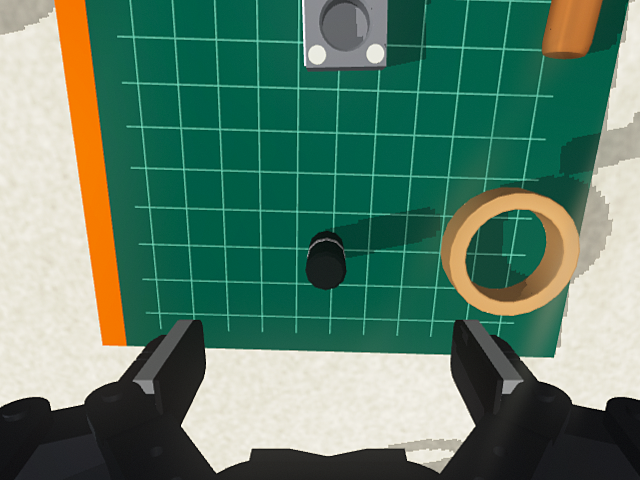

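```bash
python3 - <<'E'
from h import *
np.set_printoptions(precision=4,suppress=True)
c=json.load(open("w6.json"))["c"]
print(atz(c,(325.5,271),.055),atz(c,(325.8,240),.003+0.0),atz(c,(443,250),.027))
print("pocket2 mouth",atz(c,(345,26),.023))
E
for p in "0.4945 -0.247" "0.4945 -0.25"; do python3 plan.py $p 0.022 -10.8; done
```

```text
[ 0.4945 -0.2526  0.055 ] [ 0.495  -0.2486  0.003 ] [ 0.5688 -0.2627  0.027 ]
pocket2 mouth [ 0.5305 -0.123   0.023 ]
shift cm [-0.43  -0.245 12.032] turn [-0.    -0.     0.001] q [-0.589 -0.044  1.862  0.     1.324 -0.401] t 10.975
shift cm [-0.725 -0.189 12.032] turn [-0.    -0.     0.001] q [-0.589 -0.044  1.862  0.     1.324 -0.401] t 10.975
```

```bash
python3 -m handwheel '[[[-0.9,-0.17,5],[0,0,0]],[[-0.9,-0.17,9],[0,0,0]],[[-0.9,-0.17,11.9],[0,0,0]],[[-0.9,-0.17,11.9],[0,0,0]],[[-0.9,-0.17,11.9],[0,0,0]]]'; python3 -m handwheel '[[[0,0,0],[0,0,0]],[[0,0,0],[0,0,0]],[[0,0,0],[0,0,0]],[[0,0,0],[0,0,0]],[[0,0,0],[0,0,0]]]' 0.9 40; python3 -m handwheel '[[[0,0,-3],[0,0,0]],[[0,0,-8],[0,0,0]],[[0,0,-12],[0,0,0]],[[0,0,-12],[0,0,0]],[[0,0,-12],[0,0,0]]]';python3 look.py w7 black_stud:.124 pocket2:.007; python3 plan.py 0.5305 -0.124 0.054 -10.8
```

```text
t: 11.6
tool_pos: [0.4952, -0.253, 0.0249]
tool_rot: [2.419, 2.001, 0.001]
contact_force: [-0.1, 0.4, -0.4]
opening: 0.0857
grip_force: 0.0
t: 12.22
tool_pos: [0.4943, -0.2533, 0.024]
tool_rot: [2.421, 2.001, 0.0]
contact_force: [-0.7, -0.3, 3.7]
opening: 0.0225
grip_force: 39.4
t: 12.85
tool_pos: [0.4934, -0.2526, 0.1422]
tool_rot: [-2.42, -2.0, 0.001]
contact_force: [0.5, -0.4, 0.1]
opening: 0.0228
grip_force: 39.3
black_stud [325.  302.9] 0.78 [ 0.4933 -0.251   0.124 ]
[ 0.4934 -0.2526  0.1422] 12.85
shift cm [13.311  1.265  8.776] turn [-0.003 -0.001 -0.001] q [-0.607 -0.041  1.861  0.     1.325 -0.418] t 13.1
```

```bash
python3 -m handwheel '[[[6,1.27,0],[0,0,0]],[[12,1.27,0],[0,0,0]],[[13.3,1.27,4],[0,0,0]],[[13.3,1.27,8.7],[0,0,0]],[[13.3,1.27,8.7],[0,0,0]]]'; python3 -m handwheel '[[[0,0,0],[0,0,0]],[[0,0,0],[0,0,0]],[[0,0,0],[0,0,0]]]'; python3 look.py w8 black_stud:.033; python3 plan.py 0.5305 -0.124 0.028 -10.8;  python3 - <<'E'
import cv2
cv2.imwrite("pics/w8c.png",cv2.resize(cv2.imread("pics/w8.png")[230:400,250:450],None,fx=3.5,fy=3.5))
E
```

```text
t: 13.72
tool_pos: [0.5275, -0.123, 0.0514]
tool_rot: [-2.414, -1.996, 0.008]
contact_force: [-0.9, 0.3, -0.8]
opening: 0.0228
grip_force: 39.4
t: 14.1
tool_pos: [0.5327, -0.1255, 0.0583]
tool_rot: [2.42, 1.999, 0.003]
contact_force: [-0.0, 1.0, -1.3]
opening: 0.0228
grip_force: 39.4
[ 0.5327 -0.1255  0.0583] 14.1
shift cm [ 0.08  -0.169  2.922] turn [ 0.001  0.    -0.001] q [-0.367  0.041  1.933  0.     1.166 -0.177] t 14.25
```

View pics/w8c.png

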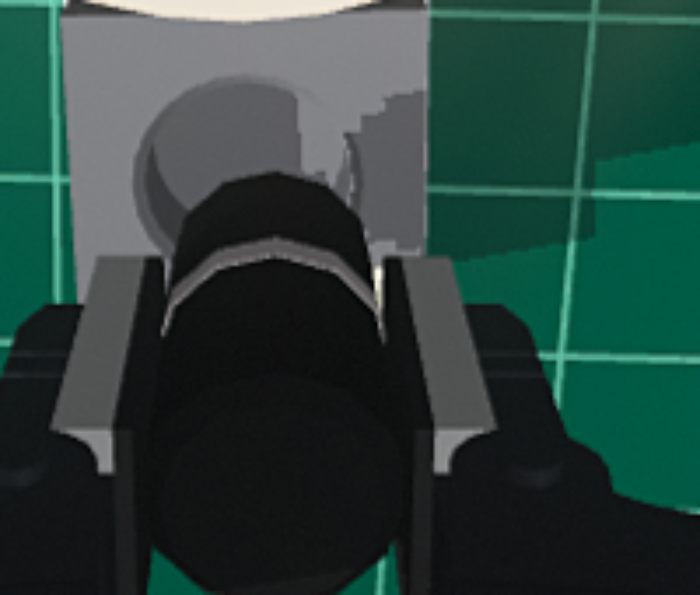

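```bash
python3 - <<'E'
from h import *
np.set_printoptions(precision=4,suppress=True)
c=json.load(open("w8.json"))["c"]
tx=np.array([.187,.982,0]);ty=np.array([.982,-.187,0])
f=lambda p,z:atz(c,(250+p[0]/3.5,230+p[1]/3.5),z)
zb=.057-.021
for n,p,z in [("hole far",(248,75),.023),("hole L",(133,180),.023),("hole R",(363,180),.023),("stud front",(272,172),zb),("L",(174,252),zb),("R",(373,255),zb),("blockR",(428,150),.023),("blockL",(68,150),.023)]:
    q=f(p,z);print(n,q@tx,q@ty)
print(ctrl.get_obs()["tool_pos"])
E
```

```text
hole far -0.005025562457678942 0.5445124773526873
hole L -0.01923016133110374 0.529524482691148
hole R -0.019325348549893016 0.5593133450900973
stud front -0.013144627970567355 0.5475004114670308
L -0.023535190965877587 0.5355321003286078
R -0.024014811041286045 0.5598029521689013
blockR -0.015214323180159518 0.5676187227366346
blockL -0.015069292163018042 0.5212853710248152
[ 0.532  -0.1251  0.0572]
```

```bash
python3 -m handwheel '[[[0.5,-0.3,0],[0,0,0]],[[0.5,-0.3,0.5],[0,0,0]],[[0.5,-0.3,1.0],[0,0,0]],[[0.5,-0.3,1.5],[0,0,0]],[[0.5,-0.3,1.5],[0,0,0]]]'; python3 -m handwheel '[[[0,0,0.1],[0,0,0]],[[0,0,0.2],[0,0,0]]]'
```

```text
t: 14.88
tool_pos: [0.5298, -0.1197, 0.0412]
tool_rot: [2.421, 2.001, 0.0]
contact_force: [0.5, -1.8, -1.6]
opening: 0.0229
grip_force: 39.5
t: 15.12
tool_pos: [0.5298, -0.1197, 0.0396]
tool_rot: [2.421, 2.001, 0.0]
contact_force: [0.5, -2.4, 0.9]
opening: 0.0227
grip_force: 39.6
```

```bash
python3 -m handwheel '[[[-0.07,0,0.3],[0,0,0]],[[-0.07,0,0.6],[0,0,0]],[[-0.07,0,0.9],[0,0,0]],[[-0.07,0,1.1],[0,0,0]],[[-0.07,0,1.1],[0,0,0]]]'
```

```text
t: 15.75
tool_pos: [0.5292, -0.1199, 0.0281]
tool_rot: [-2.421, -2.001, 0.0]
contact_force: [2.0, -1.3, -0.7]
opening: 0.0229
grip_force: 39.5
```

```bash
python3 -m handwheel '[[[0,0,0],[0,0,0]],[[0,0,0],[0,0,0]],[[0,0,0],[0,0,0]],[[0,0,-1],[0,0,0]],[[0,0,-4],[0,0,0]]]' 0; python3 -m handwheel '[[[0,0,-6],[0,0,0]],[[0,0,-12],[0,0,0]],[[-2,0,-18],[0,0,0]],[[-2,0,-20],[0,0,0]],[[-2,0,-20],[0,0,0]]]' -1;python3 -m handwheel '[[[0,0,0],[0,0,0]],[[0,0,0],[0,0,0]]]'; python3 look.py w9 black_stud:.007 brass_stud:.007 bead_center:.025 handle:.095
```

```text
t: 16.38
tool_pos: [0.5279, -0.1194, 0.0675]
tool_rot: [-2.419, -1.999, 0.003]
contact_force: [-0.7, -0.1, 0.2]
opening: 0.0425
grip_force: 0.0
t: 17.0
tool_pos: [0.5263, -0.1398, 0.2703]
tool_rot: [2.419, 1.999, 0.003]
contact_force: [-0.9, -0.3, 0.1]
opening: 0.0851
grip_force: 0.0
t: 17.25
tool_pos: [0.5246, -0.1389, 0.2653]
tool_rot: [-2.418, -1.999, 0.004]
contact_force: [0.1, 0.2, 0.3]
opening: 0.0852
grip_force: 0.0
black_stud [328.8 179.7] 0.78 [ 0.5288 -0.1189  0.007 ]
bead_center [326.5 180.3] 0.74 [ 0.5272 -0.1166  0.025 ]
bead_center [332.8  86.4] 0.63 [ 0.5476 -0.0393  0.025 ]
handle [328.8  72.5] 0.74 [ 0.5451 -0.0348  0.095 ]
[ 0.5246 -0.1389  0.2653] 17.25
```

View pics/w9.png

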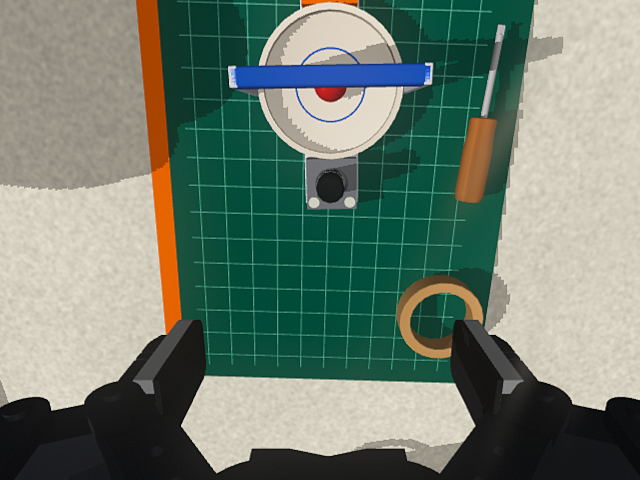

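```bash
python3 - <<'E'
from h import *
np.set_printoptions(precision=4,suppress=True)
c=json.load(open("w9.json"))["c"];im=cv2.imread("pics/w9.png");h=cv2.cvtColor(im,cv2.COLOR_BGR2HSV)
m=((h[...,0]>100)&(h[...,0]<130)&(h[...,1]>130)&(h[...,2]>90)).astype(np.uint8);m[110:]=0
n,l,s,ce=cv2.connectedComponentsWithStats(m);i=1+s[1:,4].argmax();print(s[i],ce[i])
r=cv2.minAreaRect(np.argwhere(l==i)[:,::-1].astype(np.float32));B=cv2.boxPoints(r);print(B)
B=B[np.argsort(B[:,0])];a=atz(c,B[:2].mean(0),.100);b=atz(c,B[2:].mean(0),.100);d=b-a
print("handle",a,b,(a+b)/2,np.linalg.norm(d),np.degrees(np.arctan2(d[1],d[0])))
# mat left edge of orange
o=((h[...,0]>5)&(h[...,0]<20)&(h[...,1]>200)&(h[...,2]>100)&(np.arange(640)<200)).astype(bool)
for side in(0,-1):
    P=np.array([atz(c,(np.flatnonzero(o[y])[side],y),.003) for y in range(5,320) if o[y].sum()>8])
    k=np.polyfit(P[:,1],P[:,0],1);print("mat yaw",-np.degrees(np.arctan(k[0])),np.std(P[:,0]-np.polyval(k,P[:,1])))
# mat near edge
e=[atz(c,p,.003) for p in[(205,375),(449,382)]];d=e[1]-e[0];print(np.degrees(np.arctan2(d[1],d[0])))
E
python3 plan.py 0.545 -0.037 0.2 -99.7
```

```text
[ 234   47  196   41 4293] [331.1957  74.6746]
[[233.5518  48.2801]
 [428.7206  45.6066]
 [429.2584  84.8595]
 [234.0895  87.533 ]]
handle [ 0.4823 -0.0203  0.1   ] [ 0.6124 -0.0436  0.1   ] [ 0.5474 -0.032   0.1   ] 0.13222238173879602 -10.161735927847873
mat yaw -12.540993512243318 0.00028636750954741543
mat yaw -12.63108620165095 0.00028477641855703217
-12.538827395205622
shift cm [10.446 -0.031  6.837] turn [0.    0.    1.551] q [-0.397 -0.161  1.757 -0.     1.546 -0.207] t 17.7
```

```bash
python3 -m handwheel '[[[10.4,0,7],[0,0,1.56]],[[10.4,0,7],[0,0,1.56]],[[10.4,0,7],[0,0,1.56]],[[10.4,0,7],[0,0,1.56]],[[10.4,0,7],[0,0,1.56]]]' 0; python3 plan.py 0.545 -0.0365 0.2 -100.2
```

```text
t: 18.32
tool_pos: [0.5452, -0.0372, 0.1983]
tool_rot: [3.063, 0.699, -0.0]
contact_force: [-0.8, 0.4, -0.5]
opening: 0.0429
grip_force: 0.0
shift cm [ 0.011 -0.076 -0.168] turn [0.    0.    0.627] q [-0.204 -0.113  1.83  -0.     1.424  0.918] t 18.325
```

```bash
python3 -m handwheel '[[[0,0,0],[0,0,0.627]],[[0,0,0],[0,0,0.627]],[[0,0,0],[0,0,0.627]],[[0,0,0],[0,0,0.627]],[[0,0,0],[0,0,0.627]]]' 0; python3 look.py w10 handle:.095 bead_center:.025; python3 plan.py 0.545 -0.0365 0.077 -100.2
```

```text
t: 18.95
tool_pos: [0.5453, -0.0375, 0.1985]
tool_rot: [3.13, -0.269, 0.0]
contact_force: [0.6, 0.7, 0.1]
opening: 0.0426
grip_force: 0.0
handle [327.2 245.1] 0.91 [ 0.5468 -0.0367  0.095 ]
bead_center [326.9 221.6] 0.49 [ 0.545 -0.036  0.025]
[ 0.5453 -0.0375  0.1985] 18.95
shift cm [-0.038 -0.097 12.14 ] turn [ 0.    -0.     0.006] q [-0.205 -0.113  1.83  -0.     1.424  1.538] t 19.2
```

View pics/w10.png

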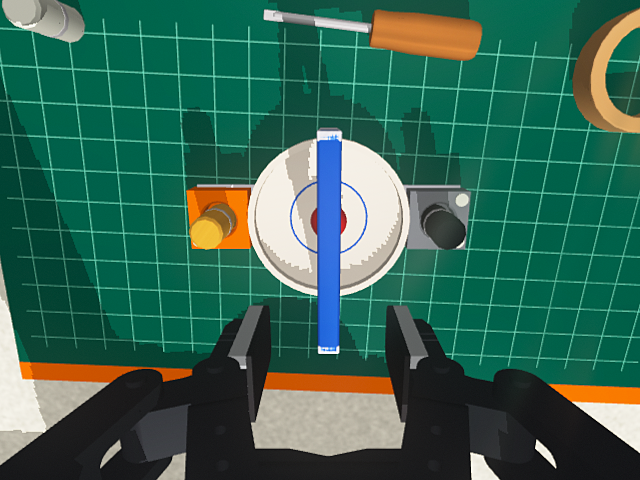

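```bash
python3 - <<'E'
from h import *
np.set_printoptions(precision=4,suppress=True)
c=json.load(open("w10.json"))["c"]
a=atz(c,(329.5,129.5),.103);b=atz(c,(328.5,353.5),.103);d=a-b;print(a,b,(a+b)/2,np.linalg.norm(d),np.degrees(np.arctan2(d[1],d[0])))
print(tri([(c,(329,245)),(json.load(open("w9.json"))["c"],(330.5,75))]))
E
python3 plan.py 0.546 -0.037 0.077 -100.2
```

```text
[ 0.6138 -0.0496  0.103 ] [ 0.4776 -0.0255  0.103 ] [ 0.5457 -0.0376  0.103 ] 0.13827091812201842 -10.04564844533522
(array([ 0.5461, -0.0371,  0.0935]), np.float64(0.0006167416187427465))
shift cm [ 0.069 -0.065 12.14 ] turn [ 0.    -0.     0.006] q [-0.205 -0.113  1.83  -0.     1.424  1.538] t 19.2
```

```bash
python3 -m handwheel '[[[0.05,0,5],[0,0,0]],[[0.05,0,9],[0,0,0]],[[0.05,0,12],[0,0,0]],[[0.05,0,12.1],[0,0,0]],[[0.05,0,12.1],[0,0,0]]]'; python3 -m handwheel '[[[0,0,0],[0,0,0]],[[0,0,0],[0,0,0]],[[0,0,0],[0,0,0]],[[0,0,0],[0,0,0]],[[0,0,0],[0,0,0]]]' 1 30; python3 -m handwheel '[[[0,0,0],[0,0,0]],[[0,0,0],[0,0,0]],[[0,0,0],[0,0,0]]]' 1 90
```

```text
t: 19.82
tool_pos: [0.5465, -0.0378, 0.0786]
tool_rot: [3.13, -0.27, 0.003]
contact_force: [0.5, -0.0, -0.7]
opening: 0.043
grip_force: 0.0
t: 20.45
tool_pos: [0.547, -0.0382, 0.0793]
tool_rot: [3.129, -0.27, 0.005]
contact_force: [-1.4, -1.3, 6.7]
opening: 0.0132
grip_force: 30.9
t: 20.82
tool_pos: [0.5472, -0.0381, 0.0795]
tool_rot: [3.129, -0.27, 0.005]
contact_force: [-0.7, -1.4, 7.1]
opening: 0.0123
grip_force: 89.2
```

```bash
python3 -m handwheel '[[[0,0,-0.1],[0,0,0]],[[0,0,-0.3],[0,0,0]],[[0,0,-0.6],[0,0,0]],[[0,0,-1.0],[0,0,0]],[[0,0,-1.4],[0,0,0]]]'; python3 -m handwheel '[[[0,0,-0.4],[0,0,0]],[[0,0,-0.8],[0,0,0]],[[0,0,-1.2],[0,0,0]],[[0,0,-1.6],[0,0,0]],[[0,0,-2.0],[0,0,0]]]'; python3 look.py w11 bead_center:.06 brass_stud:.04 black_stud:.04
```

```text
t: 21.45
tool_pos: [0.545, -0.0374, 0.0908]
tool_rot: [-3.13, 0.27, 0.003]
contact_force: [-0.7, -0.6, -4.8]
opening: 0.0124
grip_force: 87.8
t: 22.08
tool_pos: [0.5457, -0.0376, 0.1116]
tool_rot: [3.13, -0.27, -0.0]
contact_force: [-0.4, -0.2, -6.4]
opening: 0.0121
grip_force: 87.8
bead_center [169.1 268.3] 0.7 [0.564 0.039 0.06 ]
bead_center [484.6 269.1] 0.6 [ 0.537  -0.1134  0.06  ]
brass_stud [168.4 271.1] 0.85 [0.5568 0.0489 0.04  ]
brass_stud [485.1 271.8] 0.62 [ 0.5269 -0.1202  0.04  ]
black_stud [481.2 269.8] 0.75 [ 0.5285 -0.1182  0.04  ]
[ 0.5457 -0.0376  0.1116] 22.075
```

```bash
python3 -m handwheel '[[[0,0,-0.4],[0,0,0]],[[0,0,-0.8],[0,0,0]],[[0,0,-1.2],[0,0,0]],[[0,0,-1.6],[0,0,0]],[[0,0,-2.0],[0,0,0]]]'; python3 -m handwheel '[[[0,0,-0.4],[0,0,0]],[[0,0,-0.8],[0,0,0]],[[0,0,-1.2],[0,0,0]],[[0,0,-1.6],[0,0,0]],[[0,0,-2.0],[0,0,0]]]';python3 -m handwheel '[[[0,0,-0.3],[0,0,0]],[[0,0,-0.5],[0,0,0]],[[0,0,-0.6],[0,0,0]],[[0,0,-0.6],[0,0,0]],[[0,0,-0.6],[0,0,0]]]'; python3 look.py w12 bead_center:.108 brass_stud:.087 black_stud:.087; python3 plan.py 0.5465 -0.038 0.159 -12.55
```

```text
t: 23.05
tool_pos: [0.5457, -0.0376, 0.1317]
tool_rot: [3.13, -0.27, 0.0]
contact_force: [-0.5, -0.0, -5.3]
opening: 0.0125
grip_force: 87.8
t: 23.68
tool_pos: [0.5457, -0.0376, 0.1516]
tool_rot: [3.13, -0.27, 0.0]
contact_force: [0.6, 0.5, -5.8]
opening: 0.0122
grip_force: 87.8
t: 24.3
tool_pos: [0.5456, -0.0376, 0.1572]
tool_rot: [3.13, -0.27, -0.0]
contact_force: [-0.7, 0.4, -5.6]
opening: 0.0123
grip_force: 87.8
brass_stud [169.5 268.1] 0.73 [0.5587 0.0472 0.087 ]
brass_stud [168.2 266.9] 0.19 [0.5594 0.0477 0.087 ]
black_stud [478.5 264.8] 0.74 [ 0.532  -0.1164  0.087 ]
black_stud [480.5 269.1] 0.16 [ 0.5294 -0.1173  0.087 ]
[ 0.5456 -0.0376  0.1572] 24.3
shift cm [ 0.09   0.027 -0.169] turn [-0.     0.    -1.524] q [-0.205 -0.076  1.867  0.     1.351  1.538] t 24.65
```

View pics/w12.png

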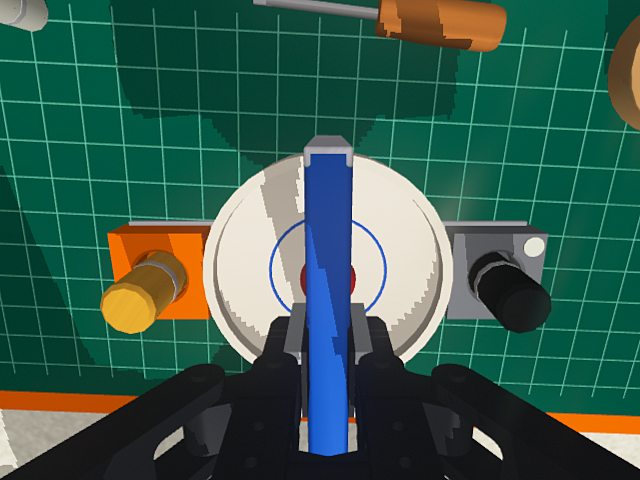

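```bash
python3 -m handwheel '[[[0,0,-0.05],[0,0,0]],[[0,0,-0.1],[0,0,0]],[[0,0,-0.15],[0,0,0]],[[0,0,-0.15],[0,0,0]],[[0,0,-0.15],[0,0,0]]]'; python3 -m handwheel '[[[0,0,0],[0,0,-0.01]],[[0,0,0],[0,0,-0.03]],[[0,0,0],[0,0,-0.06]],[[0,0,0],[0,0,-0.10]],[[0,0,0],[0,0,-0.15]]]'; python3 -m handwheel '[[[0,0,0],[0,0,-0.05]],[[0,0,0],[0,0,-0.10]],[[0,0,0],[0,0,-0.15]],[[0,0,0],[0,0,-0.20]],[[0,0,0],[0,0,-0.25]]]';python3 -m handwheel '[[[0,0,0],[0,0,-0.05]],[[0,0,0],[0,0,-0.10]],[[0,0,0],[0,0,-0.15]],[[0,0,0],[0,0,-0.20]],[[0,0,0],[0,0,-0.25]]]'; python3 plan.py 0.5456 -0.0376 0.159 -12.55
```

```text
t: 25.28
tool_pos: [0.5457, -0.0376, 0.1588]
tool_rot: [-3.13, 0.271, 0.0]
contact_force: [-0.3, -0.0, -5.6]
opening: 0.0121
grip_force: 87.8
t: 25.9
tool_pos: [0.5457, -0.0376, 0.1588]
tool_rot: [-3.141, 0.031, 0.0]
contact_force: [1.1, -0.1, -6.1]
opening: 0.0124
grip_force: 87.8
t: 26.52
tool_pos: [0.5457, -0.0376, 0.1589]
tool_rot: [3.121, 0.361, 0.0]
contact_force: [-0.1, 1.4, -5.4]
opening: 0.0125
grip_force: 87.8
t: 27.15
tool_pos: [0.5457, -0.0376, 0.1588]
tool_rot: [-3.051, -0.747, 0.0]
contact_force: [1.3, -0.1, -6.5]
opening: 0.0121
grip_force: 87.8
shift cm [-0.008 -0.002 -0.017] turn [-0.     0.    -0.871] q [-0.205 -0.078  1.865 -0.     1.354  0.886] t 27.15
```

```bash
for i in 1; do :; done; python3 -m handwheel '[[[0,0,0],[0,0,-0.05]],[[0,0,0],[0,0,-0.10]],[[0,0,0],[0,0,-0.15]],[[0,0,0],[0,0,-0.20]],[[0,0,0],[0,0,-0.25]]]';python3 -m handwheel '[[[0,0,0],[0,0,-0.05]],[[0,0,0],[0,0,-0.10]],[[0,0,0],[0,0,-0.15]],[[0,0,0],[0,0,-0.20]],[[0,0,0],[0,0,-0.25]]]';python3 -m handwheel '[[[0,0,0],[0,0,-0.05]],[[0,0,0],[0,0,-0.10]],[[0,0,0],[0,0,-0.15]],[[0,0,0],[0,0,-0.19]],[[0,0,0],[0,0,-0.22]]]';python3 -m handwheel '[[[0,0,0],[0,0,-0.02]],[[0,0,0],[0,0,-0.03]],[[0,0,0],[0,0,-0.03]]]'; python3 plan.py 0.5457 -0.0376 0.159 -12.55
```

```text
t: 27.78
tool_pos: [0.5457, -0.0376, 0.1589]
tool_rot: [-2.934, -1.122, 0.0]
contact_force: [-0.2, 0.4, -5.2]
opening: 0.0124
grip_force: 87.8
t: 28.4
tool_pos: [0.5457, -0.0376, 0.1589]
tool_rot: [-2.772, -1.479, -0.0]
contact_force: [0.5, 0.4, -5.3]
opening: 0.0123
grip_force: 87.8
t: 29.02
tool_pos: [0.5457, -0.0376, 0.1589]
tool_rot: [-2.593, -1.773, 0.0]
contact_force: [0.3, -0.1, -6.1]
opening: 0.0123
grip_force: 87.8
t: 29.4
tool_pos: [0.5457, -0.0376, 0.1589]
tool_rot: [2.568, 1.81, 0.0]
contact_force: [-0.3, -0.4, -6.0]
opening: 0.0127
grip_force: 87.8
shift cm [-0.003 -0.    -0.013] turn [ 0.    -0.    -0.124] q [-0.205 -0.078  1.865  0.     1.354  0.138] t 29.4
```

```bash
python3 -m handwheel '[[[0,0,0],[0,0,-0.03]],[[0,0,0],[0,0,-0.07]],[[0,0,0],[0,0,-0.10]],[[0,0,0],[0,0,-0.12]],[[0,0,0],[0,0,-0.124]]]';python3 -m handwheel '[[[0,0,0],[0,0,0]],[[0,0,0],[0,0,0]],[[0,0,0],[0,0,0]]]'; python3 plan.py 0.5457 -0.0376 0.159 -12.55; python3 - <<'E'
from h import *
np.set_printoptions(precision=4,suppress=True)
T=ctrl.get_image("top");S=ctrl.get_image("scene");W=ctrl.get_image("wrist");cw=ctrl.calibration("wrist")
json.dump({k:np.array(v).tolist() for k,v in cw.items()},open("w13c.json","w"))
a=cv2.resize(S[180:330,200:400],(400,300),interpolation=cv2.INTER_CUBIC);b=cv2.resize(T[170:320,240:440],(400,300),interpolation=cv2.INTER_CUBIC)
cv2.imwrite("pics/fin.png",np.vstack([np.hstack([a,b]),np.hstack([cv2.resize(W,(400,300)),np.zeros((300,400,3),np.uint8)])]))
cv2.imwrite("pics/w13.png",W)
for q in("brass_stud","black_stud"):
    v=[]
    for n in("scene","top"):
        r=ctrl.landmark_of(n,q)
        if r:v.append((ctrl.calibration(n),r[0]["position"]));print(n,q,r[0]["position"],r[0]["score"])
    if len(v)==2:print(q,tri(v))
E
```

```text
t: 30.02
tool_pos: [0.5457, -0.0376, 0.1588]
tool_rot: [-2.451, -1.965, 0.0]
contact_force: [0.9, 1.1, -5.8]
opening: 0.0122
grip_force: 87.8
t: 30.4
tool_pos: [0.5457, -0.0376, 0.1588]
tool_rot: [-2.451, -1.965, 0.0]
contact_force: [0.1, 0.1, -6.1]
opening: 0.0121
grip_force: 87.8
shift cm [-0.001  0.004 -0.016] turn [-0.  0. -0.] q [-0.205 -0.078  1.865 -0.     1.354  0.014] t 30.4
scene brass_stud [338.9, 214.3] 0.6
top brass_stud [476.6, 257.4] 0.19
brass_stud (array([ 0.4052, -0.314 ,  0.0268]), np.float64(0.18667367107273883))
scene black_stud [280.8, 240.2] 0.55
```

View pics/fin.png

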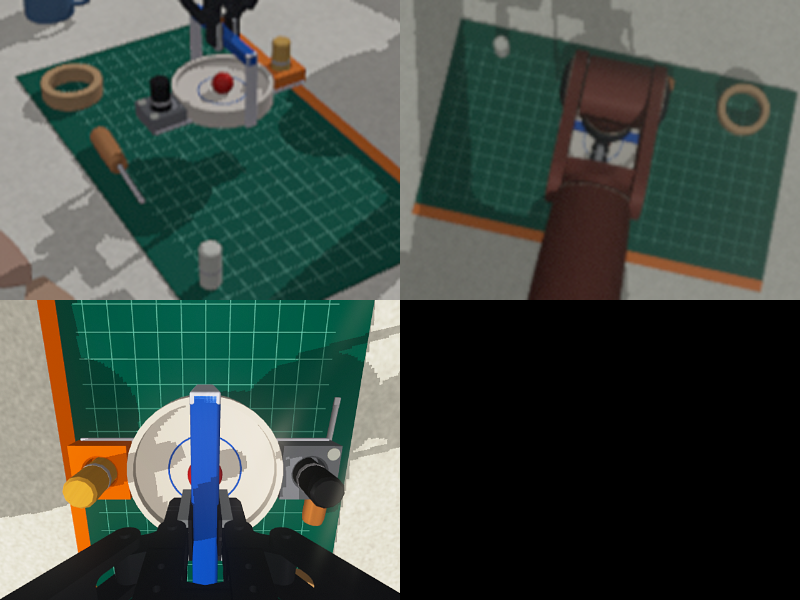

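The tray is up and turned, with the orange block towards the orange edge. Both studs are in their pockets and the bead sits inside the ring.

```bash
python3 -c "
from station import ctrl
print(ctrl.finish_job())"
```

```text
the job is handed in; nothing more can be done
None
```

The job is handed in at about 31 s of the 72 s limit: brass stud in the one-dot pocket, then black in the two-dot, and the tray held still with its underside about 8 cm above the mat, turned about 87° so that the one-dot pocket squares to the orange edge, bead inside the ring; the hand-in call returned no verdict.

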